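Cap a sample pot and back it off for ageing

TASK

Gently stand the white sample pot, squarely and fully home, in the square pocket of the steel holding block; then screw its blue cap down (clockwise from above) until it bottoms out, and back it off a quarter turn (counter-clockwise) so the pot can breathe in the ageing chamber. Finish still holding the cap in the gripper at that setting, with the pot home in its pocket. The pot and cap are thin plastic and crack if squeezed hard (over 70 N a finger), and the magnet ring, the carton and the screwdriver stay where they are.

Things in the scene. Friction and masses are not known exactly. Their poses are not given: they have to be found in the camera images.
- pot: Loose square white plastic pot, 44 x 44 mm, 52 mm tall, grey band round its top, 0.25 to 0.5 kg; its screw cap never comes off. Origin: centre of the underside; x, y square to its four flat, like sides. Grip two facing sides from above, fingertips about 23 mm above its underside (below the cap, clear of the block once seated). Over 70 N on a finger cracks it; 25 to 40 N is plenty.
- cap: Blue round knurled cap on the pot, 40 mm diameter, 26 mm tall, orange stripe on top from centre to rim along its +x. Origin: centre of its underside, 53 mm above the pot's underside when bottomed out, 6 mm higher per turn unscrewed. Grip at any yaw, tips over 4 mm above the pot's top. Turns with 0.05 N m friction, stays where left; at the bottom it stops hard, fingers slip. Fragile as the pot.
- cap_turn (a joint): How far the cap is unscrewed relative to the pot, rad: 0 = bottomed out, growing as it is unscrewed (counter-clockwise seen from above, right-hand thread). It starts between 1.2 and 2.8 rad.
- block: Dark steel block fixed to the bench, 110 x 90 x 22 mm tall, four brass screws. Origin: centre of its underside; x along the 110 mm side. In its top a square pocket, 46 x 46 mm (1 mm play each side of the pot), 14 mm deep, yellow floor, square to the block, 2 mm chamfer. It takes the pot at any square turn; seated, its underside is 8 mm above the bench and it can twist 2.5 degrees either way.
- block_hole0 (a point): Centre of the pocket's mouth, 22 mm above the bench, axes as the block's. A seated pot's underside is 14 mm below it.
- magnet: Bystander: dark ring magnet lying flat, 60 mm outside, 24 mm hole, 16 mm tall, loose. Origin: centre of its underside.
- carton: Bystander: small brown carton, 100 x 70 x 50 mm, loose. Origin: centre of its underside.
- driver: Bystander: red-handled screwdriver lying on the bench, loose. Origin: its underside.
Things that resemble listed ones, but are neither listed nor needed, are in the scene too. Leave any red or turquoise look-alike of the block alone.

How it is judged (in metres and radians):
On the way, in this order (a step that is already met when the one before it is completed fails the run):
1. the pot stands fully home in the pocket of the block (horizontal distance between pot and block_hole0 below 0.005 m and z of pot in the frame of block_hole0 below -0.01 m and angle between pot's own z axis and vertical below 0.06 rad), for 0.2 s.
2. the cap is screwed down until it bottoms out, the pot home (all of step 1 and value of joint cap_turn below 0.09 rad), for 0.1 s.
At the end, for the whole second after the job is handed in: The cap is backed off a quarter turn from the bottom, within 20 degrees, and still; the fingers are still gripping it (more than 4 N); the pot is upright and home in the pocket (within 5 mm sideways, at least 10 mm deep) (all of step 1 and value of joint cap_turn between 1.22 and 1.92 rad and contact force between the fingers and cap above 4 N and velocity of joint cap_turn between -0.1 and 0.1 rad/s); the arm keeps its last pose, push and grip.
It fails at once if the pot or cap is squeezed hard (over 70 N a finger) (contact force between the fingers and pot above 140 N).
It fails at once if the magnet ring is pushed away or lifted (30 mm) (distance of magnet from where it was at the start of the episode above 0.03 m).
It fails at once if the carton is pushed away or lifted (30 mm) (distance of carton from where it was at the start of the episode above 0.03 m).
It fails at once if the screwdriver is pushed away or lifted (30 mm) (distance of driver from where it was at the start of the episode above 0.03 m).
It also fails if it takes over 64 s, if anything falls off the work surface, if the arm or the gripper's body presses on something with over 40 N, if the wrist force passes 120 N, or if a joint passes its speed limit or range.

ROBOT

A 6-joint arm with a two-finger parallel gripper is mounted at the origin on the work surface. World frame = base frame: x ahead of the robot, y to its left, z up, the work surface at z = 0. Lengths are in m, angles in degrees, forces in N, time in s.
With the tool pointing down it reaches from about 0.4 to 0.825 m from the base axis. Payload 7 kg.
Tool frame: the origin (TCP) lies midway between the tips of the shut fingers; the grasp point (between the pads) lies 19 mm behind it (ctrl.hold_point_z is the distance from the TCP to the grasp point, in m); z points along the fingers, y is the line along which they close (so a half turn about z gives the same grasp; the last joint's range is limited). The gripper opens to 88 mm and grips with 3 to 60 N. Pads are 19 mm wide; open, the fingers measure 130 mm over their backs; the gripper's body (78 mm by 193 mm) begins 47 mm behind the grasp point.
Start: joints at [81.423, 20.546, 0.682, 0, -70.136, -16.507], TCP at [0.286, 0.611, 0.227] pointing down, gripper open.
Joint ranges: [-176.03, 176.03], [-82.01, 121.73], [-58.28, 71.71], [-173.87, 95.51], [-174.79, -0.11], [-173.66, 173.66]. Speed limits (degrees/s): [136.94, 136.94, 172.46, 180, 180, 180].

INTERFACE

Orientations are given as [roll, pitch, yaw] about the fixed x, y, z axes, in that order (R = Rz(yaw) Ry(pitch) Rx(roll)).
In Python, from plant import ctrl gives the robot as it stands.
- The arm moves only by the tool apply_moves, never from a script. Its argument "deltas" is a list of rows, each an object with "fingers": the finger opening in mm, from 0 to 87.6; "delta_pos": the shift along the tool's x, y, z in mm, a list of three; "angular": the turn, a rotation vector about the tool's x, y, z in degrees, a list of three. A call has 1 to 10 rows; each row is the pose to reach, as a shift and turn from the pose commanded when the call began, along the tool's axes at that moment; what a row does not reach only later rows make up. A row lasts 1/10 s, in which the tool goes at most 50 mm and 8.59 degrees, less where a joint would pass 70% of its speed; a pose out of reach is approached as far as the arm can. A call with a gripper value outside its range is refused whole. The fingers move at their own pace and stop on an object; the grip force is fixed at half the most. Time passes only in rows, so rows that repeat a pose let the fingers close. It gives the time, the measured TCP pose, the force, the opening and the grip force at its end, in the units of the state.
- ctrl.get_obs(): the state, without advancing time (a new reading comes with each control period).
- ctrl.snapshot(name): name is "side" or "top" or "wrist"; returns the picture (400x640x3 uint8, red, green, blue); there is no depth.
- ctrl.camera_params(name): a dict with "fx", "fy", "cx", "cy" (pixels), "cam_to_world" (4x4, takes a point from camera to world coordinates); the wrist camera has in their place "mount" (4x4, takes a point from camera to tool coordinates, whose origin is the TCP and whose axes are the flange's). Camera axes: x right, y up, looking along -z (the intrinsics and any distortion apply to the point x, -y, -z); pixel columns grow to the right and rows downward; lengths in m; the calibration is good to about 2 mm. The wrist camera is an equidistant fisheye: a pixel r from the principal point sees the ray r / f radians off the axis. A picture is of the moment at which its call begins: read the wrist's pose just before it. camera_params takes no time and is no camera call.
- ctrl.close_job(): hands the job in; it is judged then, once.
The state is a dict: "clock": time; "joint_pos": joint angles; "qvel": joint speeds; "tau": joint torques, N m; "tool_pos": TCP position; "orientation": TCP orientation; "force": force on the tool from outside, world axes, zero at the start; "moment": the same for the moment, N m; "opening": finger opening in m; "gripper_force": force on a finger pad.
Only numpy, scipy, OpenCV 4.12 (cv2) and the standard library are available. Lean on these libraries where they do the work, as an engineer would, in place of code of your own. Each camera call takes 0.05 s, during which the arm holds its last target. There are 200 camera calls.

## Working session

There is one attempt and no reset: what is moved stays moved. The work goes in short steps, Python scripts to look and compute and a tool call to move; the robot and the scene stay as the last step left them, time stands still between calls to the robot, and variables do not carry over. Pictures are saved under pics/ and viewed, at most 10 in all, crops included, and the job is handed in when it is done.

Besides the shell and the picture viewer there is one more tool, called by a JSON object that holds its "api" and its "payload". apply_moves: Moves the arm, as the interface text tells. Its arguments: {"type":"object","properties":{"deltas":{"type":"array"}},"required":["deltas"]}

```bash
mkdir -p pics; ls; cat > h.py <<'E'
import numpy as np,cv2
from plant import ctrl
from scipy.spatial.transform import Rotation as R
def tool(o=None):
    o=o or ctrl.get_obs(); T=np.eye(4); T[:3,:3]=R.from_euler('xyz',o['orientation'],degrees=True).as_matrix(); T[:3,3]=o['tool_pos']; return T
def ray(name,uv,T=None):
    p=ctrl.camera_params(name); d=np.array([(uv[0]-p['cx'])/p['fx'],(uv[1]-p['cy'])/p['fy']])
    if name=='wrist':
        r=np.hypot(*d); s=np.sin(r)/r if r>1e-9 else 1; v=np.array([d[0]*s,-d[1]*s,-np.cos(r)]); M=T@np.array(p['mount'])
    else: v=np.array([d[0],-d[1],-1]); M=np.array(p['cam_to_world'])
    return M[:3,3],M[:3,:3]@v
def onz(name,uv,z,T=None):
    o,v=ray(name,uv,T); return o+v*(z-o[2])/v[2]
E
python3 - <<'E'
from h import *
o=ctrl.get_obs();print(o)
for n in ('top','side','wrist'):
    print(n,ctrl.camera_params(n))
    cv2.imwrite(f'pics/{n}0.png',ctrl.snapshot(n)[...,::-1])
E
```

```text
pics
{'clock': 0.0, 'joint_pos': array([ 8.14256370e+01,  2.05911210e+01,  6.33607104e-01, -1.82358970e-02,
       -7.01360131e+01, -1.65081550e+01]), 'qvel': array([ 0.0637479 ,  0.01059118, -0.00838416,  0.07638668,  0.01481178,
        0.06697578]), 'tau': array([-1.51809985e-03, -5.82716274e+01,  2.93045425e+01,  6.99707955e+00,
        6.85101666e-03, -1.68971201e-04]), 'tool_pos': array([0.28596302, 0.61089449, 0.2256309 ]), 'orientation': array([ 1.79905457e+02, -1.01419028e-02, -2.50887200e+01]), 'force': array([-0.44436933,  0.00179933,  0.71744876]), 'moment': array([ 0.03293466,  0.02370468, -0.02108965]), 'gripper_force': 0.0, 'opening': 0.08785685255553988}
top {'fx': 466.92043302251045, 'fy': 466.92043302251045, 'cx': 311.34308627713045, 'cy': 207.168591354668, 'cam_to_world': array([[ 2.34477594e-02,  9.80076630e-01, -1.97230833e-01,
         3.04252747e-01],
       [-9.99725038e-01,  2.29426474e-02, -4.84589340e-03,
         4.51901214e-03],
       [-2.24349413e-04,  1.97290228e-01,  9.80345100e-01,
         1.35500672e+00],
       [ 0.00000000e+00,  0.00000000e+00,  
[... 172 characters left out ...]
([[ 0.88518768,  0.35868109, -0.29629486,  0.23137409],
       [-0.46498852,  0.70278261, -0.53840718, -0.5753442 ],
       [ 0.0151144 ,  0.61436511,  0.78887709,  0.90286279],
       [ 0.        ,  0.        ,  0.        ,  1.        ]])}
wrist {'fx': 309.70691628693146, 'fy': 309.70691628693146, 'cx': 316.7628906745535, 'cy': 196.6251558063848, 'mount': array([[-2.03628475e-04,  9.65168192e-01,  2.61630121e-01,
         6.97998078e-02],
       [ 9.99999915e-01,  2.90281369e-04, -2.92557623e-04,
         5.08344852e-04],
       [-3.58313661e-04,  2.61630039e-01, -9.65168169e-01,
        -1.58952700e-01],
       [ 0.00000000e+00,  0.00000000e+00,  0.00000000e+00,
         1.00000000e+00]])}
```

View pics/top0.png

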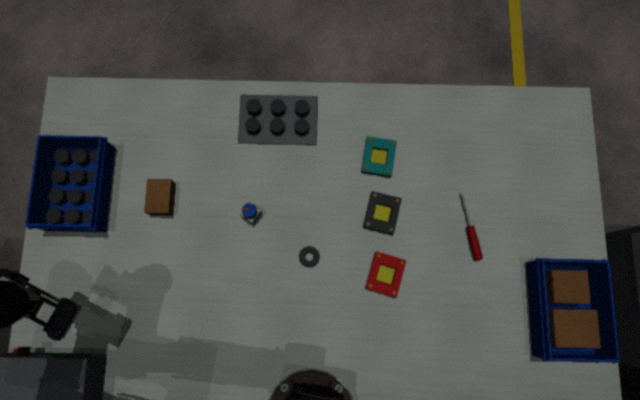

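View pics/side0.png

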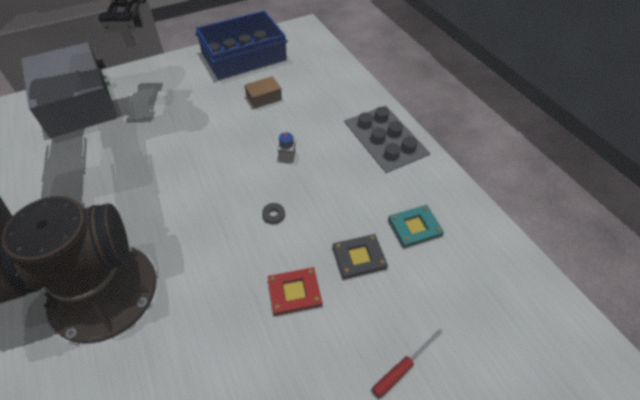

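Top view: the only blue-capped pot is at (250,212). The dark block is at (382,213); its look-alikes are turquoise (379,157) and red (386,275). The magnet is at (309,257), the carton at (160,197) and the driver at (470,230). I choose the dark block and the blue-capped pot, and measure those, with one close crop to check.

```bash
python3 - <<'E'
from h import *
im=cv2.imread('pics/top0.png'); hs=cv2.cvtColor(im,cv2.COLOR_BGR2HSV)
def blobs(m,x0,x1,y0,y1):
    k=np.zeros_like(m);k[y0:y1,x0:x1]=m[y0:y1,x0:x1]
    c,_=cv2.findContours(k,0,1);return max(c,key=cv2.contourArea)
b=blobs(cv2.inRange(hs,(100,120,40),(130,255,255)),225,275,190,235)
c=cv2.minAreaRect(b)[0];print('cap',c,cv2.contourArea(b),onz('top',c,.083))
y=blobs(cv2.inRange(hs,(22,120,80),(35,255,255)),365,400,195,230)
for z in (.008,.022):
  P=np.array([onz('top',q[0],z)[:2] for q in y],np.float32);print('pocket',z,cv2.minAreaRect(P))
d=blobs(cv2.inRange(hs,(0,0,0),(180,255,100)),355,408,182,242)
P=np.array([onz('top',q[0],.022)[:2] for q in d],np.float32);print('block',cv2.minAreaRect(P))
a=cv2.resize(im[180:245,225:285],None,fx=6,fy=6,interpolation=2);e=cv2.resize(im[180:245,350:410],None,fx=6,fy=6,interpolation=2)
cv2.imwrite('pics/crop1.png',np.hstack([a,e]))
E
```

```text
cap (248.5, 210.5) 110.5 [0.54665313 0.1849252  0.083     ]
pocket 0.008 ((0.563651978969574, -0.1956765502691269), (0.04328859597444534, 0.0408451221883297), 76.92060852050781)
pocket 0.022 ((0.5609560012817383, -0.19359582662582397), (0.042838700115680695, 0.04042056202888489), 76.9207992553711)
block ((0.5593094229698181, -0.19276654720306396), (0.09927595406770706, 0.12355537712574005), 77.3994140625)
```

View pics/crop1.png

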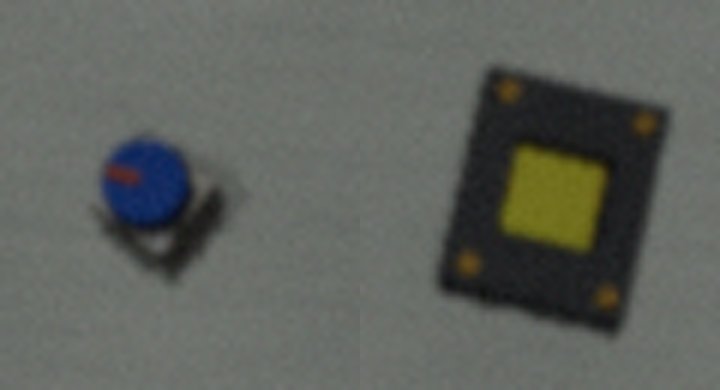

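Left of the crop: blue cap with an orange stripe on a white square pot turned about 45°. Right: the dark block with four brass screws and a yellow pocket, so the choice is confirmed. Next I move over the pot.

{"api": "apply_moves", "payload": {"deltas": [{"fingers": 87, "delta_pos": [40, 26, 0], "angular": [0, 0, 0]}, {"fingers": 87, "delta_pos": [80, 53, 0], "angular": [0, 0, 0]}, {"fingers": 87, "delta_pos": [120, 79, 0], "angular": [0, 0, 0]}, {"fingers": 87, "delta_pos": [160, 106, 0], "angular": [0, 0, 0]}, {"fingers": 87, "delta_pos": [200, 132, 0], "angular": [0, 0, 0]}, {"fingers": 87, "delta_pos": [240, 158, 0], "angular": [0, 0, 0]}, {"fingers": 87, "delta_pos": [280, 185, 0], "angular": [0, 0, 0]}, {"fingers": 87, "delta_pos": [320, 211, 0], "angular": [0, 0, 0]}, {"fingers": 87, "delta_pos": [360, 237, 0], "angular": [0, 0, 0]}, {"fingers": 87, "delta_pos": [400, 264, 0], "angular": [0, 0, 0]}]}}

```text
clock: 1.15
tool_pos: [0.5371, 0.2009, 0.2266]
orientation: [-180.0, -0.0, -25.1]
force: [0.7, 2.3, 0.3]
opening: 0.0871
gripper_force: 0.0
```

{"api": "apply_moves", "payload": {"deltas": [{"fingers": 87, "delta_pos": [15, 10, 0], "angular": [0, 0, 0]}, {"fingers": 87, "delta_pos": [15, 10, 0], "angular": [0, 0, 0]}, {"fingers": 87, "delta_pos": [15, 10, 0], "angular": [0, 0, 0]}]}}

```text
clock: 1.45
tool_pos: [0.5458, 0.1868, 0.2263]
orientation: [180.0, 0.0, -25.2]
force: [-0.4, 0.7, 0.4]
opening: 0.0871
gripper_force: 0.0
```

```bash
python3 - <<'E'
from h import *
o=ctrl.get_obs();T=tool(o);np.save('T1.npy',T);print(o['tool_pos'],o['orientation'],o['clock'])
im=ctrl.snapshot('wrist')[...,::-1];cv2.imwrite('pics/w1.png',im)
E
```

```text
[0.54583147 0.18684776 0.22628088] [ 1.79982473e+02  2.11692950e-02 -2.51646002e+01] 1.45
```

View pics/w1.png

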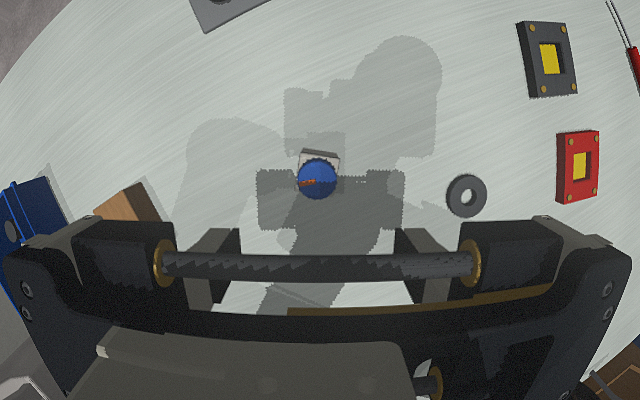

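The wrist view shows the cap at (317,179) with the pot's edge behind it. The magnet is at (466,196), the dark block at (547,58), and the red look-alike at (577,165). I measure the cap centre and the pot's edges.

```bash
python3 - <<'E'
from h import *
T=np.load('T1.npy');im=cv2.imread('pics/w1.png');hs=cv2.cvtColor(im,cv2.COLOR_BGR2HSV)
m=cv2.inRange(hs,(100,120,40),(130,255,255))|cv2.inRange(hs,(0,120,80),(20,255,255))
k=np.zeros_like(m);k[150:205,290:350]=m[150:205,290:350]
c=max(cv2.findContours(k,0,1)[0],key=cv2.contourArea)
P=np.array([onz('wrist',q[0],.081,T)[:2] for q in c],np.float32);print('cap',cv2.minEnclosingCircle(P),cv2.fitEllipse(P), cv2.boundingRect(c))
cv2.imwrite('pics/crop2.png',cv2.resize(im[140:210,285:355],None,fx=8,fy=8,interpolation=0))
E
```

```text
cap ((0.5509549975395203, 0.18389305472373962), 0.020548895001411438) ((0.5509244799613953, 0.18396733701229095), (0.03527316451072693, 0.03835197910666466), 67.66903686523438) (298, 159, 38, 40)
```

View pics/crop2.png

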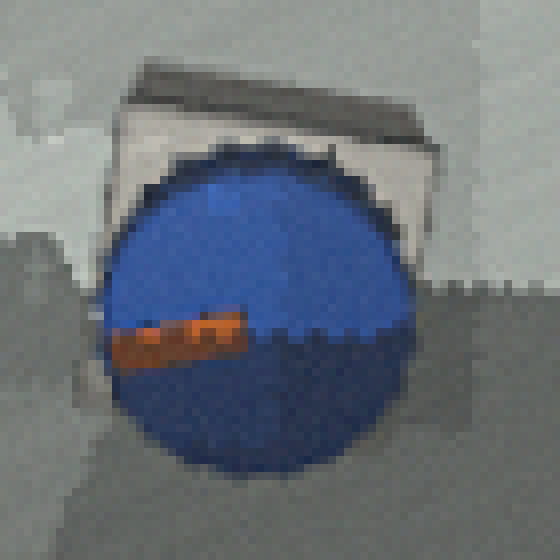

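The crop shows the pot's top back edge from crop (125,103) to (438,148), the cap-top centre near (257,321), and the stripe running to (108,350).

```bash
python3 - <<'E'
from h import *
T=np.load('T1.npy');px=lambda x,y:(285+x/8-.5,140+y/8-.5)
a=onz('wrist',px(125,103),.052,T);b=onz('wrist',px(438,148),.052,T)
c=onz('wrist',px(257,321),.081,T);s=onz('wrist',px(108,350),.081,T)
L=lambda p:(np.linalg.inv(T)@np.r_[p,1])[:3]*1000
e=b-a;print('edge',np.linalg.norm(e),np.degrees(np.arctan2(e[1],e[0])),'tool',np.round(L(a)),np.round(L(b)))
n=np.array([e[1],-e[0]])/np.hypot(e[0],e[1]); mid=(a+b)[:2]/2
print('centre from edge',mid+.022*n,mid-.022*n,'cap',c,L(c));d=L(s)-L(c);print('stripe world',np.degrees(np.arctan2(*(s-c)[1::-1])))
e=L(b)-L(a);print('edge tool ang',np.degrees(np.arctan2(e[1],e[0])),'T center edge',L(np.r_[mid+.022*n,.05]))
E
```

```text
edge 0.042844555873973386 -123.40637579553668 tool [ 29. -17. 174.] [ 23.  25. 174.]
centre from edge [0.54927136 0.1844259 ] [0.58600197 0.16020066] cap [0.55010284 0.18427839 0.081     ] [  5.01220062   0.46479494 145.27919079]
stripe world 76.01135036923016
edge tool ang 98.24177553443313 T center edge [  4.20835908   0.67536429 176.27955577]
```

{"api": "apply_moves", "payload": {"deltas": [{"fingers": 87, "delta_pos": [4.6, 0.5, 30], "angular": [0, 0, 4]}, {"fingers": 87, "delta_pos": [4.6, 0.5, 65], "angular": [0, 0, 8.2]}, {"fingers": 87, "delta_pos": [4.6, 0.5, 100], "angular": [0, 0, 8.2]}, {"fingers": 87, "delta_pos": [4.6, 0.5, 135], "angular": [0, 0, 8.2]}, {"fingers": 87, "delta_pos": [4.6, 0.5, 165], "angular": [0, 0, 8.2]}, {"fingers": 87, "delta_pos": [4.6, 0.5, 185], "angular": [0, 0, 8.2]}, {"fingers": 87, "delta_pos": [4.6, 0.5, 197], "angular": [0, 0, 8.2]}, {"fingers": 87, "delta_pos": [4.6, 0.5, 203], "angular": [0, 0, 8.2]}, {"fingers": 80, "delta_pos": [4.6, 0.5, 203], "angular": [0, 0, 8.2]}, {"fingers": 70, "delta_pos": [4.6, 0.5, 203], "angular": [0, 0, 8.2]}]}}

```text
clock: 2.5
tool_pos: [0.5504, 0.1855, 0.0245]
orientation: [-179.9, -0.0, -33.2]
force: [0.5, 0.4, 0.2]
opening: 0.0769
gripper_force: 0.0
```

{"api": "apply_moves", "payload": {"deltas": [{"fingers": 60, "delta_pos": [0, 0, 0], "angular": [0, 0, 0]}, {"fingers": 52, "delta_pos": [0, 0, 0], "angular": [0, 0, 0]}, {"fingers": 47, "delta_pos": [0, 0, 0], "angular": [0, 0, 0]}, {"fingers": 44, "delta_pos": [0, 0, 0], "angular": [0, 0, 0]}, {"fingers": 42, "delta_pos": [0, 0, 0], "angular": [0, 0, 0]}, {"fingers": 36, "delta_pos": [0, 0, 0], "angular": [0, 0, 0]}, {"fingers": 30, "delta_pos": [0, 0, 0], "angular": [0, 0, 0]}, {"fingers": 30, "delta_pos": [0, 0, 0], "angular": [0, 0, 0]}, {"fingers": 30, "delta_pos": [0, 0, 0], "angular": [0, 0, 0]}]}}

```text
clock: 3.4
tool_pos: [0.5501, 0.185, 0.0238]
orientation: [-180.0, -0.0, -33.3]
force: [-0.4, 0.6, 4.5]
opening: 0.0438
gripper_force: 29.9
```

{"api": "apply_moves", "payload": {"deltas": [{"fingers": 30, "delta_pos": [0, 0, -10], "angular": [0, 0, 0]}, {"fingers": 30, "delta_pos": [0, 0, -30], "angular": [0, 0, 0]}, {"fingers": 30, "delta_pos": [0, 0, -55], "angular": [0, 0, 0]}, {"fingers": 30, "delta_pos": [7, 17, -75], "angular": [0, 0, 0]}, {"fingers": 30, "delta_pos": [18, 43, -85], "angular": [0, 0, -2]}, {"fingers": 30, "delta_pos": [34, 80, -90], "angular": [0, 0, -5]}, {"fingers": 30, "delta_pos": [50, 118, -90], "angular": [0, 0, -8]}, {"fingers": 30, "delta_pos": [66, 156, -90], "angular": [0, 0, -11]}, {"fingers": 30, "delta_pos": [82, 194, -90], "angular": [0, 0, -14]}, {"fingers": 30, "delta_pos": [98, 231, -90], "angular": [0, 0, -17]}]}}

```text
clock: 4.4
tool_pos: [0.5034, -0.0637, 0.1135]
orientation: [180.0, 0.1, -16.2]
force: [1.1, -0.6, -3.8]
opening: 0.0438
gripper_force: 29.8
```

{"api": "apply_moves", "payload": {"deltas": [{"fingers": 30, "delta_pos": [17, 36, 0], "angular": [0, 0, -1.5]}, {"fingers": 30, "delta_pos": [32, 72, 0], "angular": [0, 0, -3.3]}, {"fingers": 30, "delta_pos": [42, 98, 0], "angular": [0, 0, -3.3]}, {"fingers": 30, "delta_pos": [46, 108, 0], "angular": [0, 0, -3.3]}, {"fingers": 30, "delta_pos": [46, 108, 15], "angular": [0, 0, -3.3]}, {"fingers": 30, "delta_pos": [46, 108, 25], "angular": [0, 0, -3.3]}, {"fingers": 30, "delta_pos": [46, 108, 25], "angular": [0, 0, -3.3]}, {"fingers": 30, "delta_pos": [46, 108, 25], "angular": [0, 0, -3.3]}]}}

```text
clock: 5.2
tool_pos: [0.5186, -0.1781, 0.0885]
orientation: [180.0, 0.1, -12.9]
force: [-1.1, -0.1, -3.4]
opening: 0.044
gripper_force: 29.8
```

```bash
python3 - <<'E'
from h import *
o=ctrl.get_obs();T=tool(o);np.save('T2.npy',T);print(o['tool_pos'],o['orientation'],o['clock'],o['joint_pos'],o['opening'])
im=ctrl.snapshot('wrist')[...,::-1];cv2.imwrite('pics/w2.png',im)
hs=cv2.cvtColor(im,cv2.COLOR_BGR2HSV);m=cv2.inRange(hs,(22,120,80),(35,255,255))
for c in cv2.findContours(m,0,1)[0]:
    if cv2.contourArea(c)>200: print(cv2.boundingRect(c),cv2.contourArea(c))
E
```

```text
[ 0.51859999 -0.17813238  0.08845536] [ 1.79981860e+02  5.83903903e-02 -1.29332756e+01] 5.2 [ 1.51929976e+00  1.63227484e+01 -2.55869618e+01  4.01811380e-03
 -4.81513599e+01  7.55447515e+01] 0.044013512246173433
(296, 115, 60, 59) 3304.0
```

View pics/w2.png

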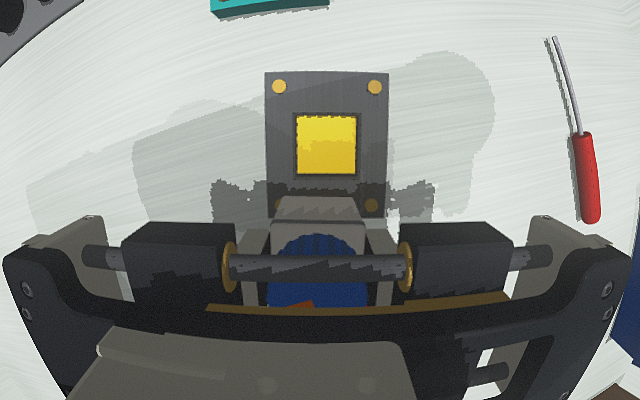

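The wrist view shows the pot in the gripper, with its bottom front edge near row 197, columns 280–362. The pocket floor is fully visible at (326,144). I measure both with the same camera.

```bash
python3 - <<'E'
from h import *
T=np.load('T2.npy');im=cv2.imread('pics/w2.png');hs=cv2.cvtColor(im,cv2.COLOR_BGR2HSV);m=cv2.inRange(hs,(22,120,80),(35,255,255))
c=max(cv2.findContours(m,0,1)[0],key=cv2.contourArea)
I=np.linalg.inv(T);L=lambda uv,z:(I@np.r_[onz('wrist',uv,z,T),1])[:2]*1000
P=np.array([L(q[0],.008) for q in c],np.float32);print('pocket tool mm',cv2.minAreaRect(P),P.min(0),P.max(0))
cr=im[60:260,240:410];cv2.imwrite('pics/crop3.png',cv2.resize(cr[125:,],None,fx=4.7,fy=4.7,interpolation=0))
g=cv2.cvtColor(im,cv2.COLOR_BGR2GRAY)
for z in (.064,.066): print([L((u,197),z) for u in (280,362)])
# block side edges (z .022), sub-pixel gradient along rows
pl=[];pr=[]
for r in range(80,160,4):
    d=np.abs(np.diff(g[r].astype(float)));a=250+np.argmax(d[250:275]);b=378+np.argmax(d[378:400])
    pl.append(L((a+.5,r),.022));pr.append(L((b+.5,r),.022))
for p in (pl,pr):
    v=cv2.fitLine(np.array(p,np.float32),cv2.DIST_HUBER,0,.01,.01).ravel();print('edge ang',np.degrees(np.arctan2(v[1],v[0])),v[2:])
E
```

```text
pocket tool mm ((46.76251220703125, 7.340484619140625), (45.81155776977539, 45.45349884033203), 89.8577880859375) [ 24.03756  -15.573689] [69.514496 30.25907 ]
[array([ 19.75093776, -22.24744398]), array([19.7271808 , 28.38519247])]
[array([ 20.29595589, -22.00131319]), array([20.27245809, 28.07898012])]
edge ang -0.675768 [ 67.2004   -37.598988]
edge ang -0.18408802 [67.65201 52.76326]
```

View pics/crop3.png

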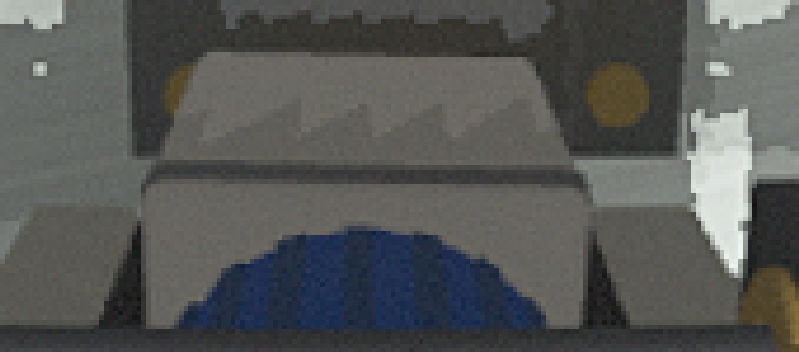

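Crop: pot bottom edge runs (205,52)–(530,57) and the top front edge runs (147,183)–(588,188).

```bash
python3 - <<'E'
from h import *
T=np.load('T2.npy');I=np.linalg.inv(T);L=lambda x,y,z:np.round((I@np.r_[onz('wrist',(240+x/4.7-.5,185+y/4.7-.5),z,T),1])[:2]*1000,2)
zb=.0885-.0238
print(L(205,52,zb),L(530,57,zb));print(L(147,183,zb+.052),L(588,188,zb+.052))
E
```

```text
[ 20.85 -20.2 ] [20.16 22.22]
[ 21.72 -20.41] [21.17 22.07]
```

{"api": "apply_moves", "payload": {"deltas": [{"fingers": 30, "delta_pos": [20, 3, 0], "angular": [0, 0, -0.5]}, {"fingers": 30, "delta_pos": [40, 5.5, 0], "angular": [0, 0, -0.5]}, {"fingers": 30, "delta_pos": [47.5, 6.5, 0], "angular": [0, 0, -0.5]}, {"fingers": 30, "delta_pos": [47.5, 6.5, 10], "angular": [0, 0, -0.5]}, {"fingers": 30, "delta_pos": [47.5, 6.5, 25], "angular": [0, 0, -0.5]}, {"fingers": 30, "delta_pos": [47.5, 6.5, 35], "angular": [0, 0, -0.5]}, {"fingers": 30, "delta_pos": [47.5, 6.5, 38], "angular": [0, 0, -0.5]}, {"fingers": 30, "delta_pos": [47.5, 6.5, 38], "angular": [0, 0, -0.5]}]}}

```text
clock: 6.05
tool_pos: [0.563, -0.1955, 0.05]
orientation: [180.0, 0.1, -12.5]
force: [-0.2, -0.4, -2.7]
opening: 0.0439
gripper_force: 29.8
```

{"api": "apply_moves", "payload": {"deltas": [{"fingers": 30, "delta_pos": [0, 0, 2], "angular": [0, 0, 0]}, {"fingers": 30, "delta_pos": [0, 0, 4], "angular": [0, 0, 0]}, {"fingers": 30, "delta_pos": [0, 0, 6], "angular": [0, 0, 0]}, {"fingers": 30, "delta_pos": [0, 0, 8], "angular": [0, 0, 0]}, {"fingers": 30, "delta_pos": [0, 0, 8], "angular": [0, 0, 0]}]}}

```text
clock: 6.55
tool_pos: [0.5635, -0.1956, 0.0423]
orientation: [180.0, 0.0, -12.5]
force: [0.5, -0.7, -3.8]
opening: 0.0436
gripper_force: 29.8
```

{"api": "apply_moves", "payload": {"deltas": [{"fingers": 30, "delta_pos": [0, 0, 2], "angular": [0, 0, 0]}, {"fingers": 30, "delta_pos": [0, 0, 4], "angular": [0, 0, 0]}, {"fingers": 30, "delta_pos": [0, 0, 6], "angular": [0, 0, 0]}, {"fingers": 30, "delta_pos": [0, 0, 8], "angular": [0, 0, 0]}, {"fingers": 30, "delta_pos": [0, 0, 9.5], "angular": [0, 0, 0]}, {"fingers": 30, "delta_pos": [0, 0, 9.5], "angular": [0, 0, 0]}]}}

```text
clock: 7.15
tool_pos: [0.5635, -0.1956, 0.0328]
orientation: [180.0, 0.0, -12.5]
force: [0.6, 0.0, -3.9]
opening: 0.0436
gripper_force: 29.8
```

{"api": "apply_moves", "payload": {"deltas": [{"fingers": 30, "delta_pos": [0, 0, 0.5], "angular": [0, 0, 0]}, {"fingers": 30, "delta_pos": [0, 0, 1], "angular": [0, 0, 0]}, {"fingers": 30, "delta_pos": [0, 0, 1.3], "angular": [0, 0, 0]}, {"fingers": 30, "delta_pos": [0, 0, 1.3], "angular": [0, 0, 0]}]}}

```text
clock: 7.55
tool_pos: [0.5637, -0.1956, 0.0319]
orientation: [180.0, -0.0, -12.5]
force: [-0.1, 1.0, -3.7]
opening: 0.0437
gripper_force: 29.8
```

{"api": "apply_moves", "payload": {"deltas": [{"fingers": 30, "delta_pos": [0, 0, 0.5], "angular": [0, 0, 0]}, {"fingers": 30, "delta_pos": [0, 0, 1], "angular": [0, 0, 0]}, {"fingers": 30, "delta_pos": [0, 0, 1], "angular": [0, 0, 0]}]}}

```text
clock: 7.85
tool_pos: [0.5637, -0.1957, 0.0318]
orientation: [180.0, -0.0, -12.5]
force: [-4.5, 1.9, 5.7]
opening: 0.0438
gripper_force: 29.8
```

{"api": "apply_moves", "payload": {"deltas": [{"fingers": 45, "delta_pos": [0, 0, 0], "angular": [0, 0, 0]}, {"fingers": 50, "delta_pos": [0, 0, 0], "angular": [0, 0, 0]}, {"fingers": 60, "delta_pos": [0, 0, 0], "angular": [0, 0, 0]}, {"fingers": 70, "delta_pos": [-0.4, 0, 0], "angular": [0, 0, 0]}, {"fingers": 75, "delta_pos": [-0.4, 0, 0], "angular": [0, 0, 0]}, {"fingers": 75, "delta_pos": [-0.4, 0, -10], "angular": [0, 0, 0]}, {"fingers": 75, "delta_pos": [-0.4, 0, -25], "angular": [0, 0, 0]}, {"fingers": 75, "delta_pos": [-0.4, 0, -37.5], "angular": [0, 0, 0]}, {"fingers": 75, "delta_pos": [-0.4, 0, -37.5], "angular": [0, 0, 0]}, {"fingers": 75, "delta_pos": [-0.4, 0, -37.5], "angular": [0, 0, 0]}]}}

```text
clock: 8.85
tool_pos: [0.5635, -0.1955, 0.0688]
orientation: [-180.0, -0.1, -12.5]
force: [0.4, -0.8, -0.4]
opening: 0.0749
gripper_force: 0.0
```

```bash
python3 - <<'E'
from h import *
o=ctrl.get_obs();T=tool(o);np.save('T3.npy',T);print(o['tool_pos'],o['orientation'],o['clock'],o['joint_pos'],o['force'])
w=ctrl.snapshot('wrist')[...,::-1];s=ctrl.snapshot('side')[...,::-1]
cv2.imwrite('pics/w3.png',w);cv2.imwrite('pics/v3.png',np.vstack([cv2.resize(w[130:330,230:410],(540,600)) [:340],cv2.resize(s[190:290,300:460],(540,250))]))
E
```

```text
[ 0.56351647 -0.19550478  0.06879918] [-1.79978470e+02 -6.54449709e-02 -1.24898104e+01] 8.85 [-3.81161097e-01  2.15521144e+01 -2.06586162e+01 -9.89745144e-03
 -4.77207647e+01  7.78980171e+01] [ 0.42801314 -0.75878775 -0.42298972]
```

View pics/v3.png

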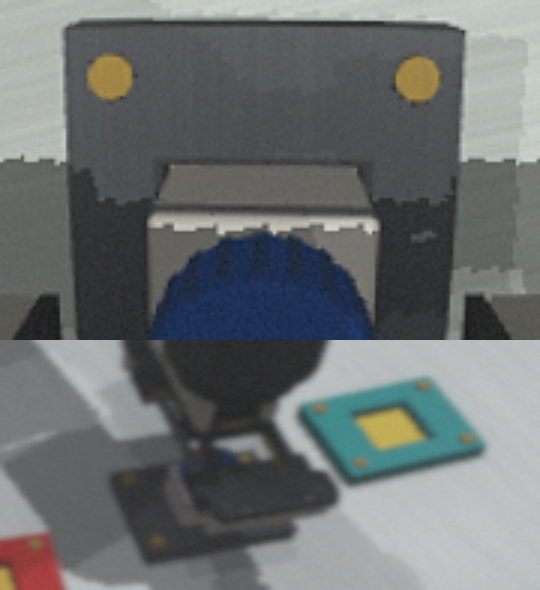

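The picture shows the pot squarely in the pocket with its front face sunk into the mouth, and the cap between the open fingers. Next: grip the cap.

{"api": "apply_moves", "payload": {"deltas": [{"fingers": 60, "delta_pos": [0, 0, 0], "angular": [0, 0, 0]}, {"fingers": 50, "delta_pos": [0, 0, 0], "angular": [0, 0, 0]}, {"fingers": 44, "delta_pos": [0, 0, 0], "angular": [0, 0, 0]}, {"fingers": 40, "delta_pos": [0, 0, 0], "angular": [0, 0, 0]}, {"fingers": 38, "delta_pos": [0, 0, 0], "angular": [0, 0, 0]}, {"fingers": 30, "delta_pos": [0, 0, 0], "angular": [0, 0, 0]}, {"fingers": 26, "delta_pos": [0, 0, 0], "angular": [0, 0, 0]}, {"fingers": 26, "delta_pos": [0, 0, 0], "angular": [0, 0, 0]}]}}

```text
clock: 9.75
tool_pos: [0.5633, -0.1955, 0.0682]
orientation: [-180.0, 0.0, -12.5]
force: [0.6, -0.2, -0.2]
opening: 0.0393
gripper_force: 30.0
```

{"api": "apply_moves", "payload": {"deltas": [{"fingers": 26, "delta_pos": [0, 0, 0.1], "angular": [0, 0, 5]}, {"fingers": 26, "delta_pos": [0, 0, 0.2], "angular": [0, 0, 10]}, {"fingers": 26, "delta_pos": [0, 0, 0.25], "angular": [0, 0, 15]}, {"fingers": 26, "delta_pos": [0, 0, 0.3], "angular": [0, 0, 20]}, {"fingers": 26, "delta_pos": [0, 0, 0.4], "angular": [0, 0, 25]}, {"fingers": 26, "delta_pos": [0, 0, 0.5], "angular": [0, 0, 30]}, {"fingers": 26, "delta_pos": [0, 0, 0.6], "angular": [0, 0, 35]}, {"fingers": 26, "delta_pos": [0, 0, 0.7], "angular": [0, 0, 40]}, {"fingers": 26, "delta_pos": [0, 0, 0.75], "angular": [0, 0, 45]}, {"fingers": 26, "delta_pos": [0, 0, 0.8], "angular": [0, 0, 50]}]}}

```text
clock: 10.75
tool_pos: [0.5635, -0.1953, 0.0674]
orientation: [-180.0, 0.0, -62.7]
force: [0.5, 1.2, -0.4]
opening: 0.0393
gripper_force: 30.0
```

```bash
python3 - <<'E'
from h import *
o=ctrl.get_obs();print(o['moment'],o['force'],o['joint_pos'][5],o['orientation'])
E
```

```text
[ 0.54137665 -0.31785464  0.07965697] [ 0.45212907  1.20170642 -0.42604148] 27.696140711526322 [-1.79974254e+02  2.37445275e-03 -6.26826189e+01]
```

{"api": "apply_moves", "payload": {"deltas": [{"fingers": 26, "delta_pos": [0, 0, 0.1], "angular": [0, 0, 5]}, {"fingers": 26, "delta_pos": [0, 0, 0.2], "angular": [0, 0, 10]}, {"fingers": 26, "delta_pos": [0, 0, 0.25], "angular": [0, 0, 15]}, {"fingers": 26, "delta_pos": [0, 0, 0.3], "angular": [0, 0, 20]}, {"fingers": 26, "delta_pos": [0, 0, 0.4], "angular": [0, 0, 25]}, {"fingers": 26, "delta_pos": [0, 0, 0.5], "angular": [0, 0, 30]}, {"fingers": 26, "delta_pos": [0, 0, 0.6], "angular": [0, 0, 35]}, {"fingers": 26, "delta_pos": [0, 0, 0.7], "angular": [0, 0, 40]}, {"fingers": 26, "delta_pos": [0, 0, 0.75], "angular": [0, 0, 45]}]}}

```text
clock: 11.65
tool_pos: [0.5635, -0.1954, 0.0667]
orientation: [-180.0, 0.0, -107.7]
force: [0.2, -0.6, -0.4]
opening: 0.0393
gripper_force: 30.0
```

```bash
python3 - <<'E'
from h import *
o=ctrl.get_obs();print(o['moment'],o['force'],o['joint_pos'][5],o['orientation'])
E
```

```text
[ 0.25319153 -0.36582315  0.06809421] [ 0.24187651 -0.58681781 -0.42197458] -17.3046352698412 [-1.79980509e+02  1.60232707e-02 -1.07684045e+02]
```

{"api": "apply_moves", "payload": {"deltas": [{"fingers": 26, "delta_pos": [0, 0, 0], "angular": [0, 0, 4]}, {"fingers": 26, "delta_pos": [0, 0, 0.1], "angular": [0, 0, 8]}, {"fingers": 26, "delta_pos": [0, 0, 0.1], "angular": [0, 0, 8]}]}}

```text
clock: 11.95
tool_pos: [0.5635, -0.1954, 0.0665]
orientation: [-180.0, 0.0, -115.5]
force: [0.2, 0.7, -1.6]
opening: 0.0394
gripper_force: 30.0
```

```bash
python3 - <<'E'
from h import *
o=ctrl.get_obs();print(o['moment'],o['force'],o['joint_pos'][5],o['orientation'])
E
```

```text
[ 0.38690139 -0.315755   -0.02779182] [ 0.22456839  0.68504478 -1.55889205] -25.15886083381417 [-1.79989279e+02  1.46219527e-02 -1.15537712e+02]
```

{"api": "apply_moves", "payload": {"deltas": [{"fingers": 26, "delta_pos": [0, 0, 0], "angular": [0, 0, 3]}, {"fingers": 26, "delta_pos": [0, 0, 0.1], "angular": [0, 0, 6]}, {"fingers": 26, "delta_pos": [0, 0, 0.1], "angular": [0, 0, 9]}, {"fingers": 26, "delta_pos": [0, 0, 0.1], "angular": [0, 0, 9]}]}}

```text
clock: 12.35
tool_pos: [0.5635, -0.1955, 0.0665]
orientation: [-180.0, 0.0, -124.4]
force: [1.9, 0.1, -2.7]
opening: 0.0391
gripper_force: 30.0
```

```bash
python3 - <<'E'
from h import *
o=ctrl.get_obs();print(o['moment'],o['force'],o['joint_pos'][5],o['tau'][5],o['orientation'])
E
```

```text
[ 0.30215711 -0.52644605  0.02935456] [ 1.85526676  0.12891218 -2.70957462] -34.03760770102613 -0.7651755027472973 [-1.79989455e+02  1.37574389e-02 -1.24418550e+02]
```

{"api": "apply_moves", "payload": {"deltas": [{"fingers": 26, "delta_pos": [0, 0, 0], "angular": [0, 0, 3]}, {"fingers": 26, "delta_pos": [0, 0, 0], "angular": [0, 0, 6]}, {"fingers": 26, "delta_pos": [0, 0, 0], "angular": [0, 0, 9]}, {"fingers": 26, "delta_pos": [0, 0, 0], "angular": [0, 0, 9]}]}}

```text
clock: 12.75
tool_pos: [0.5633, -0.1956, 0.0666]
orientation: [-180.0, -0.0, -133.3]
force: [0.8, -1.0, -1.6]
opening: 0.0395
gripper_force: 30.0
```

```bash
python3 - <<'E'
from h import *
o=ctrl.get_obs();print(o['moment'],o['force'],o['joint_pos'][5],o['tau'][5],o['orientation'])
E
```

```text
[-0.05109548 -0.42392885  0.90179656] [ 0.79556976 -0.99708771 -1.58054596] -42.943354277409085 -1.6427116468548775 [-1.79988280e+02 -2.30304144e-02 -1.33291517e+02]
```

{"api": "apply_moves", "payload": {"deltas": [{"fingers": 26, "delta_pos": [0, 0, 0], "angular": [0, 0, 3]}, {"fingers": 26, "delta_pos": [0, 0, 0], "angular": [0, 0, 6]}, {"fingers": 26, "delta_pos": [0, 0, 0], "angular": [0, 0, 6]}, {"fingers": 26, "delta_pos": [0, 0, 0], "angular": [0, 0, 6]}]}}

```text
clock: 13.15
tool_pos: [0.5634, -0.1956, 0.0666]
orientation: [-180.0, -0.0, -139.3]
force: [1.1, 0.3, -0.2]
opening: 0.0396
gripper_force: 30.0
```

```bash
python3 - <<'E'
from h import *
o=ctrl.get_obs();print(o['moment'],o['force'],o['joint_pos'][5],o['tau'][5],o['orientation'])
E
```

```text
[-0.058129   -0.39109918  0.86358204] [ 1.12977219  0.26785495 -0.20178132] -48.89271233934961 -0.9220527112483978 [-1.79985295e+02 -5.53835735e-04 -1.39264417e+02]
```

The torque levels at 0.9 N m with the fingers slipping, so the cap is bottomed. Now I back off about 95°: 90° plus a few degrees for the pot's twist in the pocket.

{"api": "apply_moves", "payload": {"deltas": [{"fingers": 26, "delta_pos": [0, 0, 0], "angular": [0, 0, -4]}, {"fingers": 26, "delta_pos": [0, 0, 0], "angular": [0, 0, -9]}, {"fingers": 26, "delta_pos": [0, 0, -0.1], "angular": [0, 0, -14]}, {"fingers": 26, "delta_pos": [0, 0, -0.2], "angular": [0, 0, -19]}, {"fingers": 26, "delta_pos": [0, 0, -0.3], "angular": [0, 0, -24]}, {"fingers": 26, "delta_pos": [0, 0, -0.4], "angular": [0, 0, -29]}, {"fingers": 26, "delta_pos": [0, 0, -0.5], "angular": [0, 0, -34]}, {"fingers": 26, "delta_pos": [0, 0, -0.6], "angular": [0, 0, -39]}, {"fingers": 26, "delta_pos": [0, 0, -0.7], "angular": [0, 0, -44]}, {"fingers": 26, "delta_pos": [0, 0, -0.75], "angular": [0, 0, -49]}]}}

```text
clock: 14.15
tool_pos: [0.563, -0.1955, 0.0673]
orientation: [180.0, 0.0, -90.2]
force: [-0.1, 0.9, 0.8]
opening: 0.0395
gripper_force: 30.0
```

{"api": "apply_moves", "payload": {"deltas": [{"fingers": 26, "delta_pos": [0, 0, -0.1], "angular": [0, 0, -5]}, {"fingers": 26, "delta_pos": [0, 0, -0.2], "angular": [0, 0, -10]}, {"fingers": 26, "delta_pos": [0, 0, -0.25], "angular": [0, 0, -15]}, {"fingers": 26, "delta_pos": [0, 0, -0.3], "angular": [0, 0, -20]}, {"fingers": 26, "delta_pos": [0, 0, -0.4], "angular": [0, 0, -25]}, {"fingers": 26, "delta_pos": [0, 0, -0.5], "angular": [0, 0, -30]}, {"fingers": 26, "delta_pos": [0, 0, -0.6], "angular": [0, 0, -35]}, {"fingers": 26, "delta_pos": [0, 0, -0.7], "angular": [0, 0, -40]}, {"fingers": 26, "delta_pos": [0, 0, -0.7], "angular": [0, 0, -44]}, {"fingers": 26, "delta_pos": [0, 0, -0.7], "angular": [0, 0, -46]}]}}

```text
clock: 15.15
tool_pos: [0.5629, -0.1956, 0.068]
orientation: [180.0, 0.0, -44.3]
force: [-0.4, 0.3, 0.7]
opening: 0.0396
gripper_force: 30.0
```

{"api": "apply_moves", "payload": {"deltas": [{"fingers": 26, "delta_pos": [0, 0, 0], "angular": [0, 0, 0]}, {"fingers": 26, "delta_pos": [0, 0, 0], "angular": [0, 0, 0]}, {"fingers": 26, "delta_pos": [0, 0, 0], "angular": [0, 0, 0]}]}}

```text
clock: 15.45
tool_pos: [0.563, -0.1956, 0.068]
orientation: [180.0, 0.0, -44.5]
force: [-2.3, 0.4, 1.6]
opening: 0.039
gripper_force: 30.0
```

```bash
python3 - <<'E'
from h import *
o=ctrl.get_obs();T=tool(o);np.save('T4.npy',T);print(o['moment'],o['force'],o['tool_pos'],o['orientation'],o['gripper_force'])
w=ctrl.snapshot('wrist')[...,::-1];cv2.imwrite('pics/w4.png',w);cv2.imwrite('pics/v4.png',cv2.resize(w[120:320,220:420],(600,600)))
E
```

```text
[0.14393236 0.58190522 0.05340704] [-2.25680867  0.37814249  1.64808021] [ 0.56304082 -0.1955834   0.0680351 ] [ 1.79989048e+02  1.61277455e-02 -4.45078491e+01] 30.00054895877838
```

View pics/v4.png

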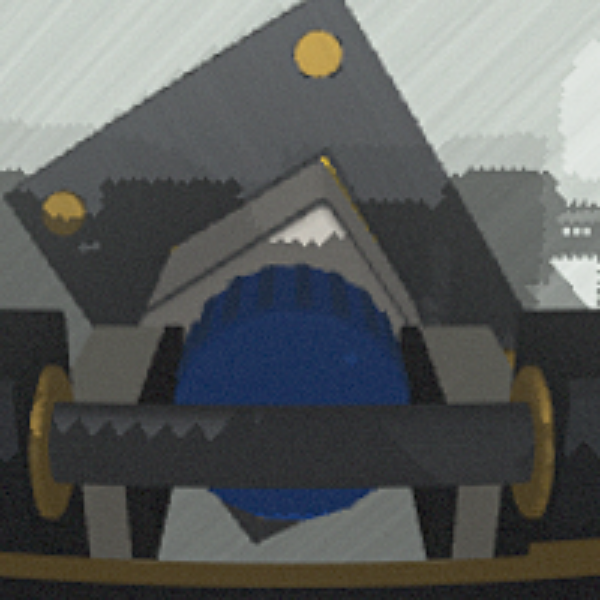

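The pot is home in the pocket and the cap is gripped, 95° back from the hard stop and still. Handing in.

```bash
python3 -c "
from plant import ctrl
print(ctrl.close_job())"
```

```text
the job is handed in; nothing more can be done
None
```

The job is handed in, with no verdict returned: the pot is home in the dark block's pocket, and its cap was screwed down to the hard stop. It was then backed off about a quarter turn (95° at the gripper, less a few degrees of pot twist) and is still held at 30 N. The cap's final angle is not confirmed by camera because the stripe was hidden.

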